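Release a spent filter cartridge from a bench gas coupler

ROBOT

A 6-joint arm with a two-finger parallel gripper is mounted at the origin on the work surface. World frame = base frame: x ahead of the robot, y to its left, z up, the work surface at z = 0. Lengths are in m, angles in rad, forces in N, time in s.
With the tool pointing down it reaches from about 0.4 to 0.825 m from the base axis. Payload 7 kg.
Tool frame: the origin (TCP) lies between the finger pads; the fingertips stand 22 mm ahead of it and the grasp point (between the pads) lies 3 mm ahead of it; z points along the fingers, y is the direction in which the jaws open and shut (so a half turn about z gives the same grasp; the last joint's range is limited). The gripper opens to 88 mm and grips with 3 to 60 N. Pads are 19 mm wide; open, the fingers measure 130 mm over their backs; the gripper's body (78 mm by 193 mm) begins 47 mm behind the grasp point.
Start: joints at [-1.028, 0.359, 0.012, 0, -1.224, -0.288], TCP at [0.17, -0.653, 0.249] pointing down, gripper open.
Joint ranges: [-3.07, 3.07], [-1.43, 2.12], [-1.02, 1.25], [-3.03, 1.67], [-3.05, -0], [-3.03, 3.03]. Speed limits (rad/s): [2.39, 2.39, 3.01, 3.14, 3.14, 3.14].

INTERFACE

Orientations are given as [roll, pitch, yaw] about the fixed x, y, z axes, in that order (R = Rz(yaw) Ry(pitch) Rx(roll)).
In Python, from station import * gives the robot as it stands. The module is installed in compiled form; this text tells all that it offers.
- The arm moves only by the tool move_arm, never from a script. Its argument "rows" is a list of rows, each an object with "delta_rot": the turn, a rotation vector about the world's x, y, z in degrees, a list of three; "delta_pos": the shift along the world's x, y, z in cm, a list of three; "hand": the finger opening in cm, from 0 to 8.76. A call has exactly 10 rows; each row shifts and turns the commanded pose from where the row before left it; what a row does not reach is not made up. A row lasts 1/10 s, in which the tool goes at most 50 mm and 8.59 degrees, less where a joint would pass 70% of its speed; a pose out of reach is approached as far as the arm can. A call is refused whole if a number of a shift passes 5 or a number of a turn 8.59, either way. A call with a gripper value outside its range is refused whole. The fingers move at their own pace and stop on an object; "force" is the grip in N (left out, the last holds). Time passes only in rows, so rows that do not move let the fingers close, or fill a call up. It gives the time, the measured TCP pose, the force and the opening at its end, in the units of the state.
- get_state(): the state, without advancing time (a new reading comes with each control period).
- grab_frame(name): name is "scene" or "top" or "wrist"; returns the picture (420x560x3 uint8, blue, green, red); there is no depth.
- camera_info(name): a dict with "camera_matrix" (3x3 intrinsics, pixels), "world_from_camera" (4x4, takes a point from camera to world coordinates); the wrist camera has in their place "T_tool_cam" (4x4, takes a point from camera to tool coordinates, whose origin is the TCP and whose axes are the flange's). Camera axes: x right, y down, z forward; pixel columns grow to the right and rows downward; lengths in m; the calibration is good to about 2 mm. A picture is of the moment at which its call begins: read the wrist's pose just before it. camera_info takes no time and is no camera call.
- job_done(): hands the job in, once; it reports no verdict.
The state is a dict: "t": time; "q": joint angles; "qd": joint speeds; "joint_efforts": joint torques, N m; "eef_pos": TCP position; "ee_rot": TCP orientation; "force": force on the tool from outside, world axes, zero at the start; "moment": the same for the moment, N m; "width": finger opening in m.
Only numpy, scipy, OpenCV 4.12 (cv2) and the standard library are available. Lean on these libraries where they do the work, as an engineer would, in place of code of your own. Each camera call takes 0.05 s, during which the arm holds its last target.

TASK

Take the spent filter cartridge off the bench gas point: pull the coupler's spring sleeve right back, hold it until the cartridge has popped out into the cradle, then let the sleeve spring fully forward. Lay the cartridge on its side inside the shallow steel tray beside the other spent one, without dropping it, and only then fold the stiff dust cover fully down over the open coupler. Leave the other things on the bench where they are.

Things in the scene. Friction and masses are not known exactly. Their poses are not given: they have to be found in the camera images.
- sleeve_mid (a point): Middle of the coupler's spring sleeve, on its axis, 85 mm above the table; moves with it. Steel ribbed cylinder, axis level, 38 mm dia, 42 mm long, with a 46 mm dia rim 5 mm wide at its back end and a 42 mm dia rim 4 mm wide at the front (mouth) end: 33 mm of plain grip between, clear all round down to 10 mm above the table. x axis along the coupler, out of its mouth; z up; y across.
- sleeve (a joint): Sleeve travel in m: 0 = fully forward (home), 0.010 = fully back (towards -x of sleeve_mid). Spring: 5 N at 0, 9 N at 0.010, a few N more while locked. The cartridge is freed at about 6 mm; a slow ejector pin then pushes it out 25 mm in under 1 s. Hold the sleeve back until it is out, or the lock may catch it again.
- mouth (a point): Centre of the mouth of the fixed coupler, flush with the front of the sleeve when home, 85 mm above the table. x axis level, out of the mouth along the coupler (towards the cartridge and cradle); z up.
- gas_point: The fixed stand of the coupler; origin on the table under the mouth, axes as mouth. Base plate x -154 to 98 mm, 110 wide, 10 high; grey supply block x -153 to -103, 80 wide, 123 high, gauge on its -y side (to y -55); two cradle rails x 12 to 90, tops 73 high, outer sides 11 mm off the axis; end stop x 91 to 96, 24 wide, 76 high.
- cartridge_mid (a point): Centre of the white body of the spent filter cartridge in the coupler: cylinder 30 mm dia, 55 mm long, with a steel nipple (12 mm dia, 18 mm collar at its end) reaching 24 mm past the body's -x end. x axis along it, from nipple to blunt end. Locked in: 30 mm in front of the mouth. Ejected: about 54 mm, nipple clear of the bore, lying in the cradle, free to be lifted straight up.
- cartridge: The same cartridge, about 50 to 100 g (origin and axes as cartridge_mid). Its axis is 85 mm above the table both locked and ejected. While locked it cannot be pulled or lifted out.
- tray_in (a point): Centre of the inner floor of the shallow steel tray for spent cartridges (floor 3 to 5 mm above the table): 130 (its x) x 170 (its y) mm outside, walls 3 mm thick, 28 mm high. Another spent cartridge lies in it along the tray's x, about 57 mm to the -y side of the centre; the rest is empty. Tray and bin may have changed places. z up.
- spent: The other spent cartridge, same shape as the first, already lying in the tray. Origin at the centre of its white body.
- bin: Deep white plastic bin with loose caps in it, 105 x 135 mm, 62 mm high, not used. Origin at the centre of its underside.
- cover (a joint): Angle of the dust cover in rad: 0 = fully down, level over the coupler, on its stop; 1.57 = upright; starts leaning back open at 1.7 to 2.1. Stiff hinge (about 0.13 N m of friction): it stays where it is left and can be pushed over from behind. Shut, its top face is 132.5 mm above the table.
- cover_hinge (a point): Middle of the cover's hinge line, top front edge of the supply block, 103 mm behind the mouth, 127.5 mm above the table. Turns with the cover: x axis from hinge to free edge, z out of the face that is on top when shut (the back when open). Aluminium plate 125 mm from hinge to free edge, 90 wide, 5 thick (from this point to +z), 12 mm lip at the free edge towards -z.
- cover_edge (a point): Middle of the cover's free edge, 125 mm from the hinge line, half-way through the plate. Same axes as cover_hinge.
- bottle: Bystander, to be left alone: clear bottle, 62 dia x 140 high, white cap (mm). Origin at the centre of its underside.
- jar: Bystander, to be left alone: white jar, 56 dia x 75 high (mm). Origin at the centre of its underside.
- beaker: Bystander, to be left alone: glass beaker, 68 dia x 85 high (mm). Origin at the centre of its underside.
- vial: Bystander, to be left alone: amber vial standing upright, 22 dia x 42 high, between the gas point and the trays (mm). Origin at the centre of its underside.
- sample_box: Bystander, to be left alone: closed cardboard box, 95 x 95 x 50 high (mm). Origin at the centre of its underside.
- tube: Bystander, to be left alone: capped sample tube lying down, 106 long, 18 thick (mm). Origin at the centre of its underside.
- pot: Bystander, to be left alone: small amber glass pot with a white lid, 40 dia x 55 high (mm). Origin at the centre of its underside.

How it is judged:
By the outcome, as a careful person would: the job done as asked, in the order asked, and still so for the second after the job is handed in, with the robot touching nothing.
It also fails if it takes over 61 s, if anything falls off the work surface, if the arm or the gripper's body presses on something with over 40 N, if the wrist force passes 120 N, or if a joint passes its speed limit or range.

## Working session

There is one attempt and no reset: what is moved stays moved. The work goes in short steps, Python scripts to look and compute and a tool call to move; the robot and the scene stay as the last step left them, time stands still between calls to the robot, and variables do not carry over. Pictures are saved under pics/ and viewed, and the job is handed in when it is done.

Besides the shell and the picture viewer there is one more tool, called by a JSON object that holds its "method" and its "body", one argument or row to a line. move_arm: Moves the arm, as the interface text tells. Its arguments: {"type":"object","properties":{"rows":{"type":"array"},"force":{"type":"number"}},"required":["rows"]}

```bash
mkdir -p pics; python3 - <<'E'
from station import *
import cv2
s=get_state(); print(s)
for n in ("scene","top","wrist"):
    f=grab_frame(n); cv2.imwrite(f"pics/{n}0.png",f); print(n,camera_info(n))
E
```

```text
{'t': 0.0, 'q': array([-1.02791873e+00,  3.59391111e-01,  1.10544281e-02, -3.18917499e-04,
       -1.22409518e+00, -2.88126803e-01]), 'qd': array([ 8.67990650e-05,  1.10884642e-03,  9.32976031e-04,  1.10785592e-03,
       -2.94130459e-05,  1.26377870e-03]), 'joint_efforts': array([-1.87415446e-05, -5.82722068e+01,  2.93061233e+01,  6.99689895e+00,
        6.94057730e-03, -1.61921876e-04]), 'eef_pos': array([ 0.16997409, -0.65278372,  0.24762362]), 'ee_rot': array([ 3.13993934e+00, -1.77346400e-04, -2.88695032e+00]), 'force': array([-0.63290862,  0.2715861 ,  0.00837104]), 'moment': array([-0.0224959 , -0.00437465,  0.00090276]), 'width': 0.08789020323636218}
scene {'camera_matrix': array([[501.91482508,   0.        , 279.57143798],
       [  0.        , 501.91482508, 204.70699653],
       [  0.        ,   0.        ,   1.        ]]), 'world_from_camera': array([[ 0.83219787,  0.40620496, -0.37741785,  1.05108884],
       [ 0.55431891, -0.59313972,  0.58387997, -0.64689686],
       [ 0.01331342, -0.69511352, -0.71877671,  0.98944861],
       [ 0.        ,  0.        ,  0.        ,  1.
[... 291 characters left out ...]
, -0.026767  , -0.02503122,  0.05544695],
       [ 0.02723698, -0.08549439, -0.99596629,  1.03096346],
       [ 0.        ,  0.        ,  0.        ,  1.        ]])}
wrist {'camera_matrix': array([[331.74917306,   0.        , 275.64445092],
       [  0.        , 331.74917306, 210.09744496],
       [  0.        ,   0.        ,   1.        ]]), 'T_tool_cam': array([[ 1.38374836e-03, -9.56544724e-01, -2.91582365e-01,
         7.87243068e-02],
       [ 9.99998914e-01,  1.47139164e-03, -8.12979738e-05,
         1.18559785e-03],
       [ 5.06797004e-04, -2.91581936e-01,  9.56545722e-01,
        -1.36916754e-01],
       [ 0.00000000e+00,  0.00000000e+00,  0.00000000e+00,
         1.00000000e+00]])}
```

View pics/scene0.png

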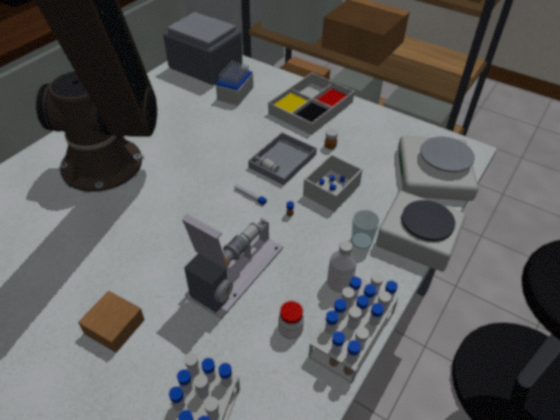

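View pics/top0.png

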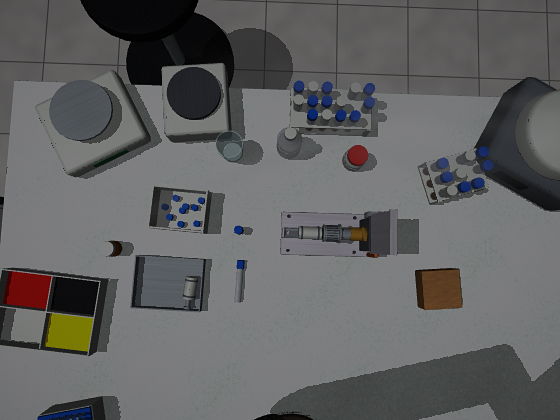

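View pics/wrist0.png

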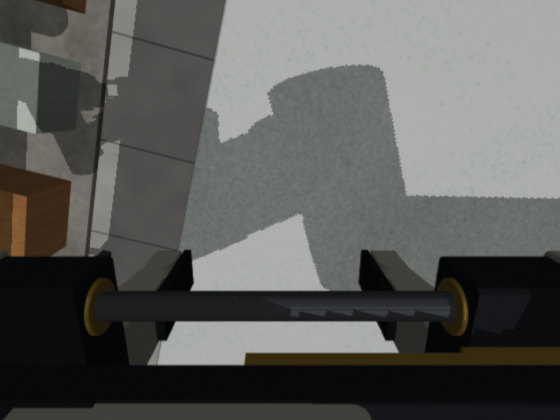

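The top view (column right = −y, row down = −x) shows the coupler on its base plate at about (281–418, 212–256), with its mouth pointing left (+y). The tray is at (132–210, 255–310) with the other cartridge at (190, 292), and the bin is at (150–212, 187–234). The vial is at (239, 230) and the tube at (240, 280). I'll enlarge these next.

```bash
cat > h.py <<'E'
import numpy as np, cv2
from station import *
from scipy.spatial.transform import Rotation as Rn
def ray(name,u,v,state=None):
    ci=camera_info(name); K=ci["camera_matrix"]
    if name=="wrist":
        T=np.eye(4); T[:3,:3]=Rn.from_euler('xyz',state["ee_rot"]).as_matrix(); T[:3,3]=state["eef_pos"]; T=T@ci["T_tool_cam"]
    else: T=ci["world_from_camera"]
    d=T[:3,:3]@(np.linalg.inv(K)@np.array([u,v,1.])); return T[:3,3],d
def onz(name,u,v,z,state=None):
    o,d=ray(name,u,v,state); return o+d*(z-o[2])/d[2]
def proj(name,p,state=None):
    ci=camera_info(name); K=ci["camera_matrix"]
    if name=="wrist":
        T=np.eye(4); T[:3,:3]=Rn.from_euler('xyz',state["ee_rot"]).as_matrix(); T[:3,3]=state["eef_pos"]; T=T@ci["T_tool_cam"]
    else: T=ci["world_from_camera"]
    c=np.linalg.inv(T)@np.append(p,1); w=K@c[:3]; return w[:2]/w[2]
def tri(a,b):
    (o1,d1),(o2,d2)=a,b; d1=d1/np.linalg.norm(d1); d2=d2/np.linalg.norm(d2)
    A=np.stack([d1,-d2],1); t=np.linalg.lstsq(A,o2-o1,rcond=None)[0]
    p,q=o1+t[0]*d1,o2+t[1]*d2; return (p+q)/2,np.linalg.norm(p-q)
E
python3 - <<'E'
import cv2
t=cv2.imread('pics/top0.png'); s=cv2.imread('pics/scene0.png')
cv2.imwrite('pics/topA.png',cv2.resize(t[200:268,270:430],None,fx=5,fy=5,interpolation=cv2.INTER_CUBIC))
cv2.imwrite('pics/topB.png',cv2.resize(t[180:320,120:260],None,fx=4,fy=4,interpolation=cv2.INTER_CUBIC))
cv2.imwrite('pics/scA.png',cv2.resize(s[200:320,170:300],None,fx=5,fy=5,interpolation=cv2.INTER_CUBIC)[:600])
E
```

```text
(no output)
```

View pics/topA.png

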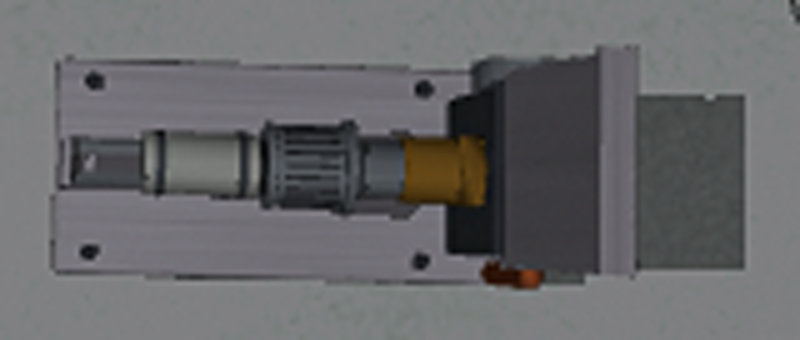

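View pics/topB.png

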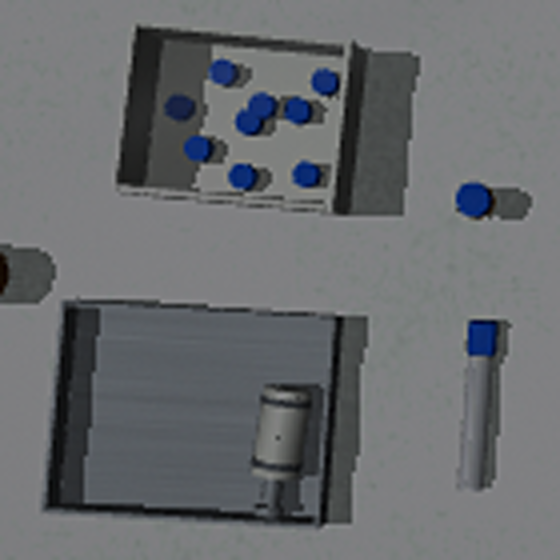

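View pics/scA.png

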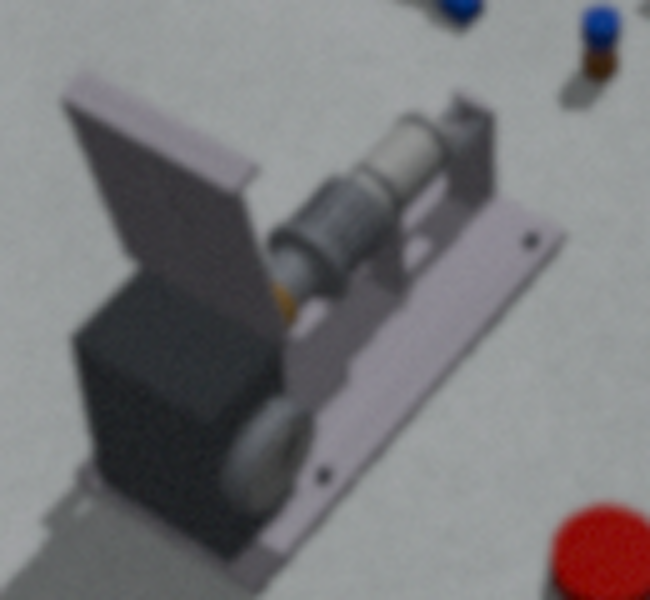

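```bash
python3 - <<'E'
from h import *
f=lambda u,v,z:onz('top',270+(u+.5)/5-.5,200+(v+.5)/5-.5,z)
np.set_printoptions(precision=4,suppress=True)
print('base corners +x end', f(57,60,.01),f(52,269,.01), 'block side?', f(745,95,0))
# axis: silhouettes of sleeve & cartridge
for nm,u,a,b in (('cart mid',196,132,193),('sleeve',308,124,211),('rim back',352,122,215),('rim front',266,122,209)):
    print(nm,f(u,(a+b)/2,.085))
print('sleeve ends',f(262,166,.085),f(357,166,.085),'cart ends',f(143,163,.085),f(250,163,.085), 'stop out', f(66,162,.076))
# cover edge corners (free edge, z guess later)
t=cv2.imread('pics/top0.png'); 
# scene points
g=lambda u,v:(170+(u+.5)/5-.5,200+(v+.5)/5-.5)
def T2(tu,tv,su,sv):
    return tri(ray('top',270+(tu+.5)/5-.5,200+(tv+.5)/5-.5),ray('scene',*g(su,sv)))
# cover free edge corners: top (598,46)/(638,46) ; 
print('scene base plate corner +x+y', onz('scene',*g(566,236),.01))
print('cover edge corner -x side', T2(636,275,80,72), T2(640,46,258,165))
print('lip', T2(600,273,66,100), T2(600,46,240,190))
h=lambda u,v,z:onz('top',120+(u+.5)/4-.5,180+(v+.5)/4-.5,z)
print('tray rim', h(66,301,.028),h(340,317,.028),h(325,526,.028),h(46,510,.028))
print('spent', h(283,388,.02),h(279,475,.02), 'nip',h(277,515,.02))
print('vial',h(474,200,.042),'tube',h(482,320,.018),h(476,490,.012))
print('bin',h(136,27,.062),h(352,43,.062),h(335,214,.062),h(117,188,.062))
E
```

```text
base corners +x end [0.6197 0.0388 0.01  ] [0.5128 0.0387 0.01  ] block side? [ 0.6119 -0.322   0.    ]
cart mid [ 0.5662 -0.0273  0.085 ]
sleeve [ 0.5652 -0.0807  0.085 ]
rim back [ 0.5652 -0.1018  0.085 ]
rim front [ 0.5656 -0.0607  0.085 ]
sleeve ends [ 0.5653 -0.0588  0.085 ] [ 0.5665 -0.1042  0.085 ] cart ends [ 0.5653 -0.0021  0.085 ] [ 0.5666 -0.053   0.085 ] stop out [0.5651 0.0343 0.076 ]
scene base plate corner +x+y [0.625  0.0309 0.01  ]
cover edge corner -x side (array([ 0.5238, -0.1817,  0.2584]), np.float64(0.00820950414545819)) (array([ 0.6135, -0.1823,  0.2608]), np.float64(0.00926162817809982))
lip (array([ 0.5187, -0.1786,  0.2351]), np.float64(0.004927790817260541)) (array([ 0.6091, -0.1779,  0.2384]), np.float64(0.006405663357864636))
tray rim [0.5009 0.3955 0.028 ] [0.495  0.2261 0.028 ] [0.3672 0.23   0.028 ] [0.3734 0.4005 0.028 ]
spent [0.4499 0.2611 0.02  ] [0.3964 0.2611 0.02  ] nip [0.372  0.2613 0.02  ]
vial [0.5694 0.1443 0.042 ] tube [0.4949 0.1388 0.018 ] [0.3886 0.1395 0.012 ]
bin [0.6685 0.3511 0.062 ] [0.6624 0.22   0.062 ] [0.558  0.2259 0.062 ] [0.5704 0.3573 0.062 ]
```

The coupler axis lies along +y at x≈0.566, with the mouth at y≈−0.058. That agrees with the base end, 98 mm further on. The cover leans back at about 1.74 rad. The tray centre is ≈(0.434, 0.313), and the spent cartridge's body is at (0.423, 0.261) with its nipple toward −x.

Plan:
- Approach the sleeve with the tool at yaw −90°.
- Tilt it 15° away from the cover, which keeps the wrist camera clear of it.

First I'll go high above the sleeve.

{"method": "move_arm", "body": {
  "rows": [
    {"delta_pos": [1.5,2.0,2.0],"delta_rot": [0,0,7.5],"hand": 7.0},
    {"delta_pos": [2,3,2.0],"delta_rot": [0,0,7.5],"hand": 7.0},
    {"delta_pos": [2,3,2.0],"delta_rot": [0,0,7.5],"hand": 7.0},
    {"delta_pos": [2,3,2.0],"delta_rot": [0,0,7.5],"hand": 7.0},
    {"delta_pos": [2,3,2.0],"delta_rot": [0,0,7.5],"hand": 7.0},
    {"delta_pos": [2,3,2.0],"delta_rot": [0,0,7.5],"hand": 7.0},
    {"delta_pos": [2,3,1.0],"delta_rot": [0,0,7.5],"hand": 7.0},
    {"delta_pos": [2,3,0],"delta_rot": [0,0,7.5],"hand": 7.0},
    {"delta_pos": [2,3,0],"delta_rot": [0,0,7.5],"hand": 7.0},
    {"delta_pos": [2,3,0],"delta_rot": [0,0,7.9],"hand": 7.0}
  ]
}}

```text
t: 1.15
eef_pos: [0.3656, -0.3618, 0.3786]
ee_rot: [-3.141, 0.0, -1.565]
force: [1.0, -0.4, -0.0]
width: 0.0699
```

{"method": "move_arm", "body": {
  "rows": [
    {"delta_pos": [2.5,3.5,0],"delta_rot": [-1.5,0,0],"hand": 7.0},
    {"delta_pos": [2.5,3.5,0],"delta_rot": [-1.5,0,0],"hand": 7.0},
    {"delta_pos": [2.5,3.5,0],"delta_rot": [-1.5,0,0],"hand": 7.0},
    {"delta_pos": [2.5,3.5,0],"delta_rot": [-1.5,0,0],"hand": 7.0},
    {"delta_pos": [2.5,3.5,0],"delta_rot": [-1.5,0,0],"hand": 7.0},
    {"delta_pos": [2.5,3.5,0],"delta_rot": [-1.5,0,0],"hand": 7.0},
    {"delta_pos": [2.5,3.5,0],"delta_rot": [-1.5,0,0],"hand": 7.0},
    {"delta_pos": [2.6,3.5,-2],"delta_rot": [-1.5,0,0],"hand": 7.0},
    {"delta_pos": [0,0.4,-3],"delta_rot": [-1.5,0,0],"hand": 7.0},
    {"delta_pos": [0,0,-3],"delta_rot": [-1.5,0,0],"hand": 7.0}
  ]
}}

```text
t: 2.15
eef_pos: [0.5667, -0.0775, 0.297]
ee_rot: [3.141, -0.263, -1.568]
force: [-0.4, -0.5, -0.6]
width: 0.0701
```

```bash
python3 - <<'E'
from h import *
import pickle
s=get_state(); f=grab_frame("wrist"); cv2.imwrite("pics/w1.png",f); pickle.dump(s,open('s1.pkl','wb'))
print(s['eef_pos'],s['ee_rot'])
cv2.imwrite("pics/w1b.png",cv2.resize(f,(784,588),interpolation=cv2.INTER_CUBIC))
for n,p in (('sleeve',(.566,-.079,.085)),('mouth',(.566,-.058,.085)),('cart',(.566,-.028,.085)),('base',(.62,.04,.01))): print(n,proj('wrist',np.array(p),s))
E
```

```text
[ 0.56674326 -0.07745879  0.29704888] [ 3.14129037 -0.26259137 -1.56847412]
sleeve [276.30294022 233.93411558]
mouth [276.23285296 252.88713106]
cart [276.1331798  279.84077426]
base [235.59007838 316.47652593]
```

View pics/w1b.png

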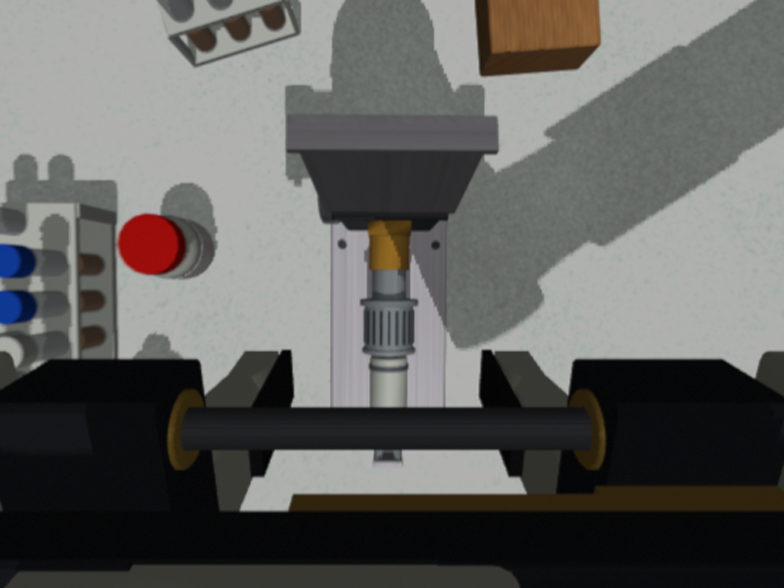

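```bash
python3 - <<'E'
from h import *
import pickle
s=pickle.load(open('s1.pkl','rb')); f=cv2.imread('pics/w1.png')
cv2.imwrite("pics/w1c.png",cv2.resize(f[195:300,230:325],None,fx=5,fy=5,interpolation=cv2.INTER_CUBIC))
E
```

```text
(no output)
```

View pics/w1c.png

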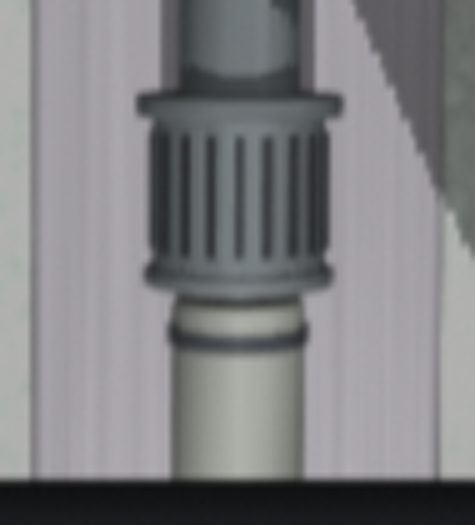

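The wrist close-up puts the sleeve centred at column 278, with rims at rows 214 and 253. So the mouth is at y≈−0.058 as before, and x≈0.565. I'm descending over the sleeve.

{"method": "move_arm", "body": {
  "rows": [
    {"delta_pos": [-0.15,-0.15,-2.4],"delta_rot": [0,0,0],"hand": 7.0},
    {"delta_pos": [0,0,-2.4],"delta_rot": [0,0,0],"hand": 7.0},
    {"delta_pos": [0,0,-2.4],"delta_rot": [0,0,0],"hand": 7.0},
    {"delta_pos": [0,0,-2.4],"delta_rot": [0,0,0],"hand": 7.0},
    {"delta_pos": [0,0,-2.4],"delta_rot": [0,0,0],"hand": 7.0},
    {"delta_pos": [0,0,-2.4],"delta_rot": [0,0,0],"hand": 7.0},
    {"delta_pos": [0,0,-2.4],"delta_rot": [0,0,0],"hand": 7.0},
    {"delta_pos": [0,0,-2.4],"delta_rot": [0,0,0],"hand": 7.0},
    {"delta_pos": [0,0,-1.7],"delta_rot": [0,0,0],"hand": 7.0},
    {"delta_pos": [0,0,0],"delta_rot": [0,0,0],"hand": 7.0}
  ]
}}

```text
t: 3.2
eef_pos: [0.5634, -0.0815, 0.0881]
ee_rot: [3.138, -0.263, -1.571]
force: [-0.4, -0.0, 0.4]
width: 0.07
```

{"method": "move_arm", "body": {
  "rows": [
    {"delta_pos": [0,0,0],"delta_rot": [0,0,0],"hand": 5.0},
    {"delta_pos": [0,0,0],"delta_rot": [0,0,0],"hand": 4.0},
    {"delta_pos": [0,0,0],"delta_rot": [0,0,0],"hand": 3.0},
    {"delta_pos": [0,0,0],"delta_rot": [0,0,0],"hand": 3.0},
    {"delta_pos": [0,0,0],"delta_rot": [0,0,0],"hand": 3.0},
    {"delta_pos": [0,0,0],"delta_rot": [0,0,0],"hand": 3.0},
    {"delta_pos": [0,0,0],"delta_rot": [0,0,0],"hand": 3.0},
    {"delta_pos": [0,0,0],"delta_rot": [0,0,0],"hand": 3.0},
    {"delta_pos": [0,0,0],"delta_rot": [0,0,0],"hand": 3.0},
    {"delta_pos": [0,0,0],"delta_rot": [0,0,0],"hand": 3.0}
  ],
  "force": 40
}}

```text
t: 4.2
eef_pos: [0.565, -0.0806, 0.0901]
ee_rot: [-3.141, -0.262, -1.571]
force: [-0.3, 0.7, 6.3]
width: 0.0372
```

The width is 37 mm, which matches the 38 mm sleeve. Pulling it back.

{"method": "move_arm", "body": {
  "rows": [
    {"delta_pos": [0,-0.15,0],"delta_rot": [0,0,0],"hand": 3.0},
    {"delta_pos": [0,-0.15,0],"delta_rot": [0,0,0],"hand": 3.0},
    {"delta_pos": [0,-0.15,0],"delta_rot": [0,0,0],"hand": 3.0},
    {"delta_pos": [0,-0.15,0],"delta_rot": [0,0,0],"hand": 3.0},
    {"delta_pos": [0,-0.15,0],"delta_rot": [0,0,0],"hand": 3.0},
    {"delta_pos": [0,-0.15,0],"delta_rot": [0,0,0],"hand": 3.0},
    {"delta_pos": [0,-0.1,0],"delta_rot": [0,0,0],"hand": 3.0},
    {"delta_pos": [0,0,0],"delta_rot": [0,0,0],"hand": 3.0},
    {"delta_pos": [0,0,0],"delta_rot": [0,0,0],"hand": 3.0},
    {"delta_pos": [0,0,0],"delta_rot": [0,0,0],"hand": 3.0}
  ]
}}

```text
t: 5.2
eef_pos: [0.565, -0.0897, 0.0901]
ee_rot: [-3.14, -0.261, -1.571]
force: [-4.8, 9.0, 9.3]
width: 0.0373
```

```bash
python3 - <<'E'
from h import *
s=get_state(); f=grab_frame("wrist"); t=grab_frame("top"); print(s['force'],s['eef_pos'])
cv2.imwrite("pics/w2.png",f)
cv2.imwrite("pics/t2.png",cv2.resize(t[200:268,270:430],None,fx=5,fy=5,interpolation=cv2.INTER_CUBIC))
E
```

```text
[-4.82878844  9.02985423  9.29161245] [ 0.56497412 -0.08969727  0.0901308 ]
```

View pics/w2.png

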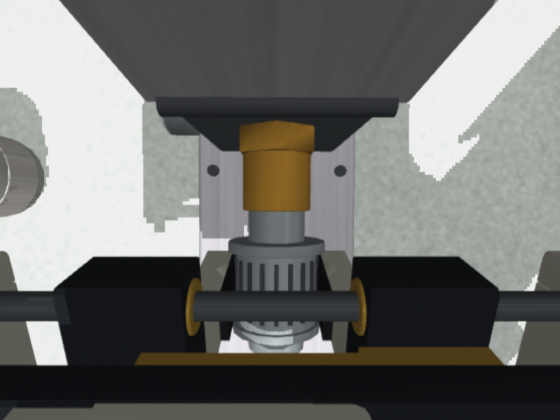

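View pics/t2.png

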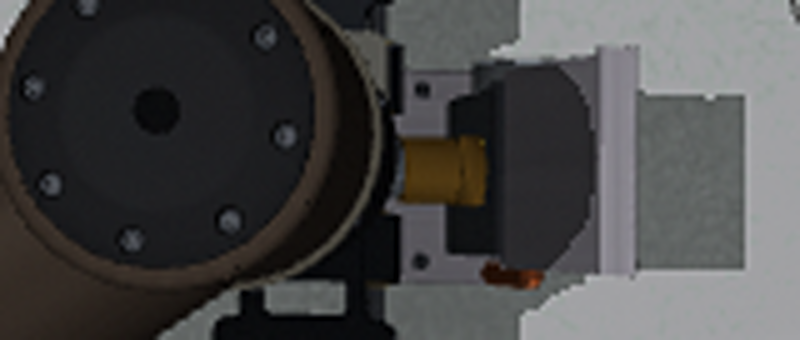

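Force along y is 9.0 N, which matches the spring near full back. The steel shank visible between the orange part and the sleeve rim (rows 210–240) also looks shorter. I'll nudge 1.5 mm more to seat it on the stop, hold, and check with the scene camera.

{"method": "move_arm", "body": {
  "rows": [
    {"delta_pos": [0,-0.05,0],"delta_rot": [0,0,0],"hand": 3.0},
    {"delta_pos": [0,-0.05,0],"delta_rot": [0,0,0],"hand": 3.0},
    {"delta_pos": [0,-0.05,0],"delta_rot": [0,0,0],"hand": 3.0},
    {"delta_pos": [0,0,0],"delta_rot": [0,0,0],"hand": 3.0},
    {"delta_pos": [0,0,0],"delta_rot": [0,0,0],"hand": 3.0},
    {"delta_pos": [0,0,0],"delta_rot": [0,0,0],"hand": 3.0},
    {"delta_pos": [0,0,0],"delta_rot": [0,0,0],"hand": 3.0},
    {"delta_pos": [0,0,0],"delta_rot": [0,0,0],"hand": 3.0},
    {"delta_pos": [0,0,0],"delta_rot": [0,0,0],"hand": 3.0},
    {"delta_pos": [0,0,0],"delta_rot": [0,0,0],"hand": 3.0}
  ]
}}

```text
t: 6.3
eef_pos: [0.565, -0.0907, 0.0901]
ee_rot: [-3.14, -0.26, -1.57]
force: [-6.6, 12.7, 9.4]
width: 0.0372
```

```bash
python3 - <<'E'
from h import *
s=get_state(); f=grab_frame("wrist"); t=grab_frame("scene"); print(s['force'],s['eef_pos'],s['moment'])
cv2.imwrite("pics/w3.png",f)
cv2.imwrite("pics/s3.png",cv2.resize(t[180:320,170:320],None,fx=4,fy=4,interpolation=cv2.INTER_CUBIC))
E
```

```text
[-6.5501073  12.69109953  9.37320916] [ 0.5650232  -0.09073329  0.09012449] [ 4.16639478  2.27761815 -0.66640598]
```

View pics/s3.png

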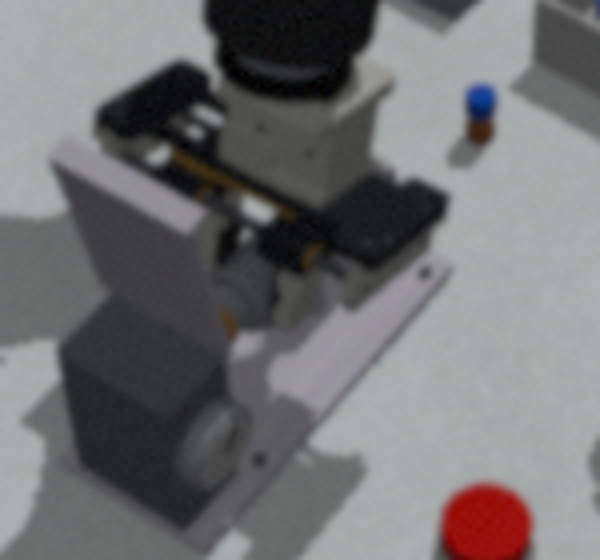

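View pics/w3.png

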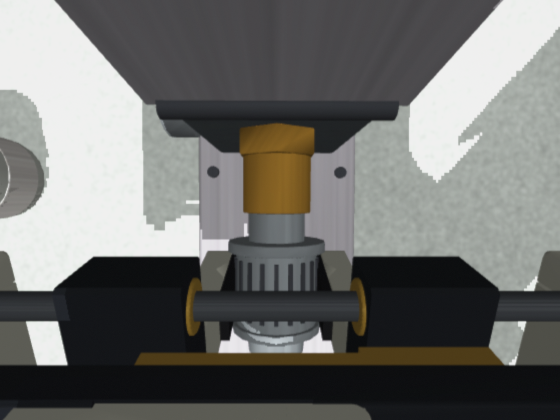

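y-force rose from 9 to 12.7 N over the last 1 mm, so the sleeve is on its stop, and it has been held for over 1 s. A steel nipple now shows ahead of the mouth at about (275, 345), where the white body was before. I'll ease the sleeve forward, open, and rise.

{"method": "move_arm", "body": {
  "rows": [
    {"delta_pos": [0,0,0],"delta_rot": [0,0,0],"hand": 3.0},
    {"delta_pos": [0,0,0],"delta_rot": [0,0,0],"hand": 3.0},
    {"delta_pos": [0,0.25,0],"delta_rot": [0,0,0],"hand": 3.0},
    {"delta_pos": [0,0.3,0],"delta_rot": [0,0,0],"hand": 3.0},
    {"delta_pos": [0,0.3,0],"delta_rot": [0,0,0],"hand": 3.0},
    {"delta_pos": [0,0.2,0],"delta_rot": [0,0,0],"hand": 3.0},
    {"delta_pos": [0,0,0],"delta_rot": [0,0,0],"hand": 3.0},
    {"delta_pos": [0,0,0],"delta_rot": [0,0,0],"hand": 5.0},
    {"delta_pos": [0,0,0],"delta_rot": [0,0,0],"hand": 7.0},
    {"delta_pos": [0,0,0],"delta_rot": [0,0,0],"hand": 7.0}
  ]
}}

```text
t: 7.4
eef_pos: [0.5644, -0.0818, 0.0893]
ee_rot: [3.141, -0.262, -1.571]
force: [-0.0, 0.1, -0.1]
width: 0.0554
```

{"method": "move_arm", "body": {
  "rows": [
    {"delta_pos": [0,0,0],"delta_rot": [0,0,0],"hand": 7.0},
    {"delta_pos": [0,0,1.5],"delta_rot": [0,0,0],"hand": 7.0},
    {"delta_pos": [0,0,2],"delta_rot": [0,0,0],"hand": 7.0},
    {"delta_pos": [0,0,2],"delta_rot": [0,0,0],"hand": 7.0},
    {"delta_pos": [0,1.0,2],"delta_rot": [2.5,0,0],"hand": 7.0},
    {"delta_pos": [0,1.3,2],"delta_rot": [2.5,0,0],"hand": 7.0},
    {"delta_pos": [0,1.3,2],"delta_rot": [2.5,0,0],"hand": 7.0},
    {"delta_pos": [0,1.3,0],"delta_rot": [2.5,0,0],"hand": 7.0},
    {"delta_pos": [0,1.3,0],"delta_rot": [2.5,0,0],"hand": 7.0},
    {"delta_pos": [0,1.3,0],"delta_rot": [2.5,0,0],"hand": 7.0}
  ]
}}

```text
t: 8.4
eef_pos: [0.5645, -0.0062, 0.2047]
ee_rot: [-3.141, 0.002, -1.571]
force: [-0.0, -0.3, 0.5]
width: 0.0703
```

```bash
python3 - <<'E'
from h import *
import pickle
s=get_state(); f=grab_frame("wrist"); t=grab_frame("scene");pickle.dump(s,open('s4.pkl','wb')); print(s['force'],s['eef_pos'],s['ee_rot'])
cv2.imwrite("pics/w4.png",f)
cv2.imwrite("pics/w4b.png",cv2.resize(f[100:340,190:370],None,fx=3,fy=2.5,interpolation=cv2.INTER_CUBIC)[:600])
cv2.imwrite("pics/s4.png",cv2.resize(t[180:320,170:320],None,fx=4,fy=4,interpolation=cv2.INTER_CUBIC))
E
```

```text
[-0.00894035 -0.30685495  0.46021291] [ 0.56451584 -0.00621491  0.20468609] [-3.14144841e+00  1.97763599e-03 -1.57099502e+00]
```

View pics/w4.png

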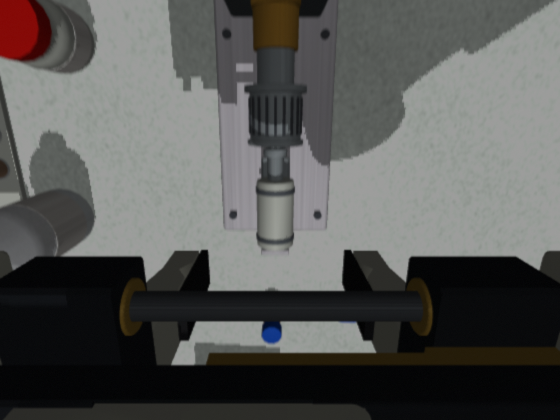

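View pics/s4.png

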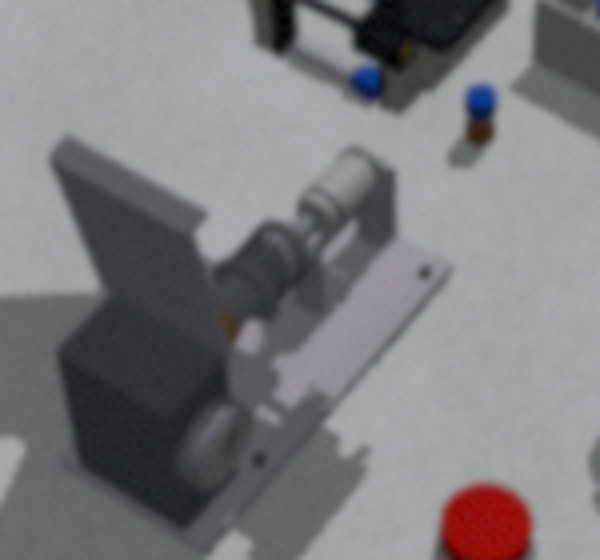

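The cartridge has popped out and lies in the cradle, with its body at cols 257–294, rows 179–247 and the nipple clear of the mouth. The sleeve is back at the front, rows 87–145.

```bash
python3 - <<'E'
from h import *
import pickle
s=pickle.load(open('s4.pkl','rb'))
for n,u,v,z in (('body back',275.5,181,.1),('body front',275.5,247,.1),('body L',257,213,.087),('body R',294,213,.087),('sleeve back side',275.5,86,.087),('sleeve front side',275.5,143,.087)): print(n,onz('wrist',u,v,z,s))
E
```

```text
body back [ 0.56459835 -0.03286647  0.1       ]
body front [0.56454237 0.02010054 0.1       ]
body L [ 0.57946136 -0.00386817  0.087     ]
body R [ 0.54970289 -0.00390951  0.087     ]
sleeve back side [ 0.56468287 -0.09973592  0.087     ]
sleeve front side [ 0.56464016 -0.05933472  0.087     ]
```

View pics/w4b.png

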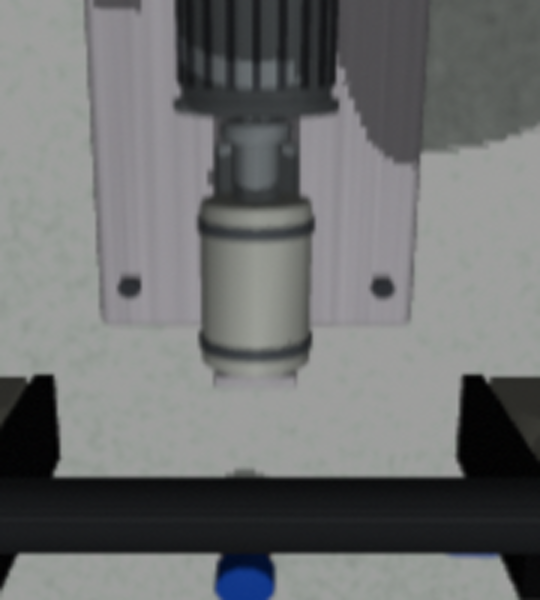

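The cartridge body centre is ≈(0.5646, −0.005), i.e. 53 mm ahead of the mouth as expected. Its width reads 29.8 mm against the given 30 mm. The sleeve is home, with its front at y=−0.059. I'm descending with the pads a little high so the tips will clear the tray floor.

{"method": "move_arm", "body": {
  "rows": [
    {"delta_pos": [0,0,-2],"delta_rot": [0,0,0],"hand": 6.0},
    {"delta_pos": [0,0,-2],"delta_rot": [0,0,0],"hand": 6.0},
    {"delta_pos": [0,0,-2],"delta_rot": [0,0,0],"hand": 6.0},
    {"delta_pos": [0,0,-2],"delta_rot": [0,0,0],"hand": 6.0},
    {"delta_pos": [0,0,-1.5],"delta_rot": [0,0,0],"hand": 6.0},
    {"delta_pos": [0,0,-1.4],"delta_rot": [0,0,0],"hand": 6.0},
    {"delta_pos": [0,0,0],"delta_rot": [0,0,0],"hand": 6.0},
    {"delta_pos": [0,0,0],"delta_rot": [0,0,0],"hand": 4.0},
    {"delta_pos": [0,0,0],"delta_rot": [0,0,0],"hand": 2.4},
    {"delta_pos": [0,0,0],"delta_rot": [0,0,0],"hand": 2.4}
  ],
  "force": 20
}}

```text
t: 9.5
eef_pos: [0.5651, -0.0066, 0.0965]
ee_rot: [-3.14, 0.0, -1.571]
force: [0.2, 0.1, -0.0]
width: 0.0414
```

{"method": "move_arm", "body": {
  "rows": [
    {"delta_pos": [0,0,0],"delta_rot": [0,0,0],"hand": 2.4},
    {"delta_pos": [0,0,0],"delta_rot": [0,0,0],"hand": 2.4},
    {"delta_pos": [0,0,0],"delta_rot": [0,0,0],"hand": 2.4},
    {"delta_pos": [0,0,0],"delta_rot": [0,0,0],"hand": 2.4},
    {"delta_pos": [0,0,0],"delta_rot": [0,0,0],"hand": 2.4},
    {"delta_pos": [0,0,0.5],"delta_rot": [0,0,0],"hand": 2.4},
    {"delta_pos": [0,0,1],"delta_rot": [0,0,0],"hand": 2.4},
    {"delta_pos": [0,0,1.5],"delta_rot": [0,0,0],"hand": 2.4},
    {"delta_pos": [0,0,2],"delta_rot": [0,0,0],"hand": 2.4},
    {"delta_pos": [0,0,2],"delta_rot": [0,0,0],"hand": 2.4}
  ]
}}

```text
t: 10.5
eef_pos: [0.564, -0.0069, 0.1664]
ee_rot: [3.14, -0.0, -1.571]
force: [-0.5, 0.3, 0.1]
width: 0.0294
```

Width 29.4 mm, so it is holding the cartridge. Now carrying it to the tray, turning it parallel to the other one with the nipple toward −x as well.

{"method": "move_arm", "body": {
  "rows": [
    {"delta_pos": [-0.5,2,1],"delta_rot": [0,0,-5],"hand": 2.4},
    {"delta_pos": [-1,3,1],"delta_rot": [0,0,-8],"hand": 2.4},
    {"delta_pos": [-1,3,0],"delta_rot": [0,0,-8],"hand": 2.4},
    {"delta_pos": [-1,3,0],"delta_rot": [0,0,-8],"hand": 2.4},
    {"delta_pos": [-1,3,0],"delta_rot": [0,0,-8],"hand": 2.4},
    {"delta_pos": [-1,3,0],"delta_rot": [0,0,-8],"hand": 2.4},
    {"delta_pos": [-1,3,0],"delta_rot": [0,0,-8],"hand": 2.4},
    {"delta_pos": [-1,3,0],"delta_rot": [0,0,-8],"hand": 2.4},
    {"delta_pos": [-1,3,0],"delta_rot": [0,0,-8],"hand": 2.4},
    {"delta_pos": [-1,3,0],"delta_rot": [0,0,-8],"hand": 2.4}
  ]
}}

```text
t: 11.5
eef_pos: [0.4687, 0.2842, 0.186]
ee_rot: [-3.141, -0.0, -2.92]
force: [0.3, 0.8, -0.4]
width: 0.0298
```

{"method": "move_arm", "body": {
  "rows": [
    {"delta_pos": [-1,2,0],"delta_rot": [0,0,-8],"hand": 2.4},
    {"delta_pos": [-1,2,0],"delta_rot": [0,0,-5],"hand": 2.4},
    {"delta_pos": [-0.5,1.2,0],"delta_rot": [0,0,-2],"hand": 2.4},
    {"delta_pos": [0,0,0],"delta_rot": [0,0,0],"hand": 2.4},
    {"delta_pos": [0,0,0],"delta_rot": [0,0,0],"hand": 2.4},
    {"delta_pos": [0,0,0],"delta_rot": [0,0,0],"hand": 2.4},
    {"delta_pos": [0,0,0],"delta_rot": [0,0,0],"hand": 2.4},
    {"delta_pos": [0,0,0],"delta_rot": [0,0,0],"hand": 2.4},
    {"delta_pos": [0,0,0],"delta_rot": [0,0,0],"hand": 2.4},
    {"delta_pos": [0,0,0],"delta_rot": [0,0,0],"hand": 2.4}
  ]
}}

```text
t: 12.5
eef_pos: [0.4447, 0.3351, 0.1856]
ee_rot: [3.142, -0.0, 3.106]
force: [-0.2, 0.5, -0.5]
width: 0.0292
```

```bash
python3 - <<'E'
from h import *
import pickle
s=get_state(); f=grab_frame("wrist"); t=grab_frame("scene");pickle.dump(s,open('s5.pkl','wb')); print(s['force'],s['eef_pos'],s['ee_rot'],s['q'],s['width'])
cv2.imwrite("pics/w5.png",f)
cv2.imwrite("pics/s5.png",cv2.resize(t[80:260,210:390],None,fx=3.3,fy=3.3,interpolation=cv2.INTER_CUBIC))
E
```

```text
[-0.24481826  0.53953606 -0.47075091] [0.44469771 0.33511094 0.18558491] [ 3.14158345e+00 -3.57065274e-05  3.10638704e+00] [ 9.97413240e-01  2.16179980e-01 -3.40022284e-01 -4.16541461e-05
 -1.01460447e+00 -2.60339319e+00] 0.02915590171126432
```

View pics/w5.png

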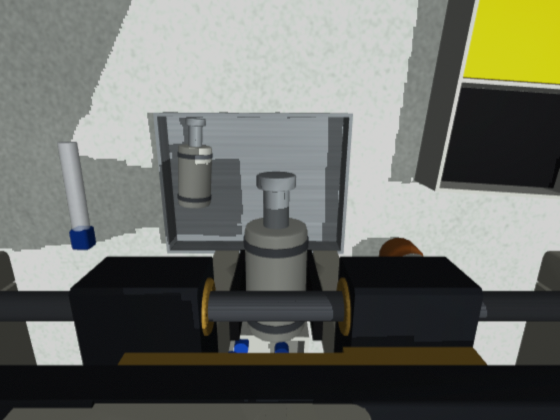

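View pics/s5.png

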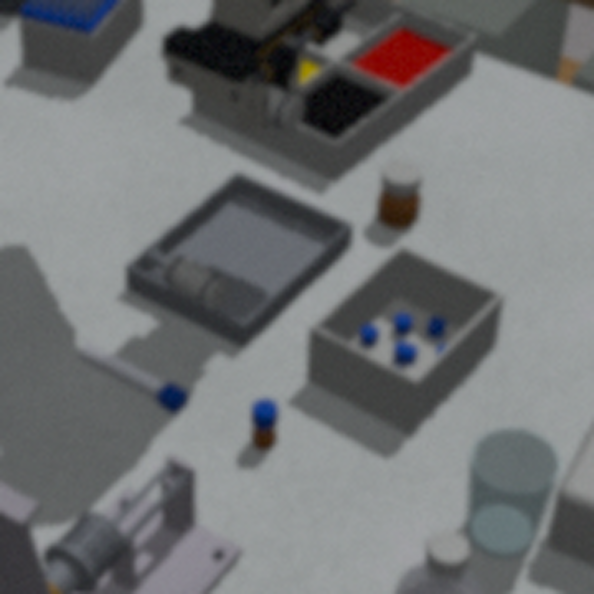

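```bash
python3 - <<'E'
from h import *
import pickle
s=pickle.load(open('s5.pkl','rb'))
for n,u,v,z in (('corner -x-y',149,114,.028),('corner -x+y',352,114,.028),('corner +x-y',163,254,.028),('corner +x+y',343,254,.028),('spent body',195,177,.022),('held nip top',276,178,.11),('held body',276,240,.115)): print(n,onz('wrist',u,v,z,s))
f=cv2.imread('pics/w5.png'); cv2.imwrite('pics/w5b.png',cv2.resize(f[95:275,140:360],None,fx=3.3,fy=3.3,interpolation=cv2.INTER_CUBIC))
E
```

```text
corner -x-y [0.36619393 0.230892   0.028     ]
corner -x+y [0.37204728 0.40391411 0.028     ]
corner +x-y [0.49616843 0.22555124 0.028     ]
corner +x+y [0.50202648 0.39954351 0.028     ]
spent body [0.42301587 0.26287715 0.022     ]
held nip top [0.40867401 0.33779068 0.11      ]
held body [0.44997489 0.33640289 0.115     ]
```

View pics/w5b.png

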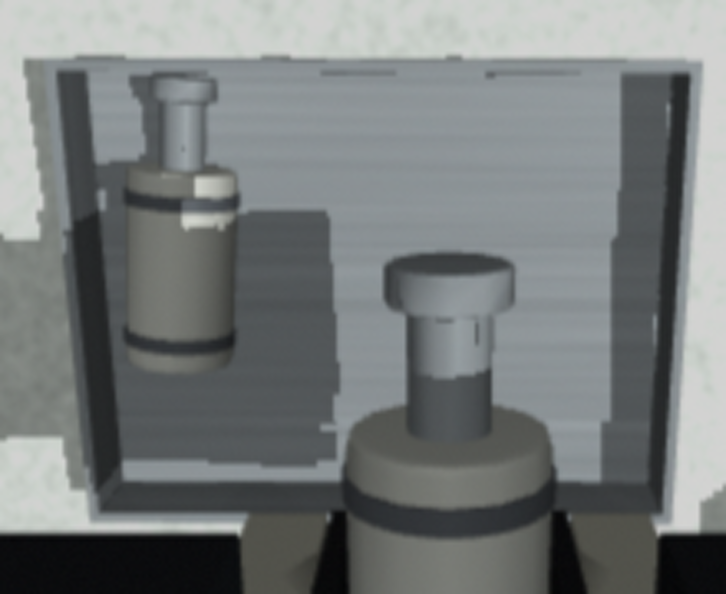

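The tray centre measured from the wrist camera is (0.434, 0.315), which agrees with the top view. The cartridge is held straight. Its underside is at about z=0.160 and the tray floor at about 0.004. Lowering it.

{"method": "move_arm", "body": {
  "rows": [
    {"delta_pos": [0,0,-1.5],"delta_rot": [0,0,0],"hand": 2.4},
    {"delta_pos": [0,0,-2],"delta_rot": [0,0,0],"hand": 2.4},
    {"delta_pos": [0,0,-2],"delta_rot": [0,0,0],"hand": 2.4},
    {"delta_pos": [0,0,-2],"delta_rot": [0,0,0],"hand": 2.4},
    {"delta_pos": [0,0,-2],"delta_rot": [0,0,0],"hand": 2.4},
    {"delta_pos": [0,0,-2],"delta_rot": [0,0,0],"hand": 2.4},
    {"delta_pos": [0,0,-1.5],"delta_rot": [0,0,0],"hand": 2.4},
    {"delta_pos": [0,0,-1],"delta_rot": [0,0,0],"hand": 2.4},
    {"delta_pos": [0,0,-0.7],"delta_rot": [0,0,0],"hand": 2.4},
    {"delta_pos": [0,0,-0.5],"delta_rot": [0,0,0],"hand": 2.4}
  ]
}}

```text
t: 13.6
eef_pos: [0.4447, 0.3355, 0.0333]
ee_rot: [3.142, 0.0, 3.107]
force: [0.3, -0.3, -1.0]
width: 0.0292
```

{"method": "move_arm", "body": {
  "rows": [
    {"delta_pos": [0,0,-0.05],"delta_rot": [0,0,0],"hand": 2.4},
    {"delta_pos": [0,0,-0.05],"delta_rot": [0,0,0],"hand": 2.4},
    {"delta_pos": [0,0,-0.05],"delta_rot": [0,0,0],"hand": 2.4},
    {"delta_pos": [0,0,-0.05],"delta_rot": [0,0,0],"hand": 2.4},
    {"delta_pos": [0,0,0],"delta_rot": [0,0,0],"hand": 2.4},
    {"delta_pos": [0,0,0],"delta_rot": [0,0,0],"hand": 2.4},
    {"delta_pos": [0,0,0],"delta_rot": [0,0,0],"hand": 2.4},
    {"delta_pos": [0,0,0],"delta_rot": [0,0,0],"hand": 2.4},
    {"delta_pos": [0,0,0],"delta_rot": [0,0,0],"hand": 2.4},
    {"delta_pos": [0,0,0],"delta_rot": [0,0,0],"hand": 2.4}
  ]
}}

```text
t: 14.6
eef_pos: [0.4446, 0.3353, 0.0315]
ee_rot: [-3.142, -0.0, 3.107]
force: [-0.1, 0.3, -1.0]
width: 0.0293
```

{"method": "move_arm", "body": {
  "rows": [
    {"delta_pos": [0,0,-0.05],"delta_rot": [0,0,0],"hand": 2.4},
    {"delta_pos": [0,0,-0.05],"delta_rot": [0,0,0],"hand": 2.4},
    {"delta_pos": [0,0,-0.05],"delta_rot": [0,0,0],"hand": 2.4},
    {"delta_pos": [0,0,0],"delta_rot": [0,0,0],"hand": 2.4},
    {"delta_pos": [0,0,0],"delta_rot": [0,0,0],"hand": 2.4},
    {"delta_pos": [0,0,0],"delta_rot": [0,0,0],"hand": 2.4},
    {"delta_pos": [0,0,0],"delta_rot": [0,0,0],"hand": 2.4},
    {"delta_pos": [0,0,0],"delta_rot": [0,0,0],"hand": 2.4},
    {"delta_pos": [0,0,0],"delta_rot": [0,0,0],"hand": 2.4},
    {"delta_pos": [0,0,0],"delta_rot": [0,0,0],"hand": 2.4}
  ]
}}

```text
t: 15.6
eef_pos: [0.4446, 0.3353, 0.0301]
ee_rot: [-3.142, -0.0, 3.107]
force: [-0.8, 0.3, -1.0]
width: 0.0295
```

{"method": "move_arm", "body": {
  "rows": [
    {"delta_pos": [0,0,-0.05],"delta_rot": [0,0,0],"hand": 2.4},
    {"delta_pos": [0,0,-0.05],"delta_rot": [0,0,0],"hand": 2.4},
    {"delta_pos": [0,0,0],"delta_rot": [0,0,0],"hand": 2.4},
    {"delta_pos": [0,0,0],"delta_rot": [0,0,0],"hand": 2.4},
    {"delta_pos": [0,0,0],"delta_rot": [0,0,0],"hand": 2.4},
    {"delta_pos": [0,0,0],"delta_rot": [0,0,0],"hand": 2.4},
    {"delta_pos": [0,0,0],"delta_rot": [0,0,0],"hand": 2.4},
    {"delta_pos": [0,0,0],"delta_rot": [0,0,0],"hand": 2.4},
    {"delta_pos": [0,0,0],"delta_rot": [0,0,0],"hand": 2.4},
    {"delta_pos": [0,0,0],"delta_rot": [0,0,0],"hand": 2.4}
  ]
}}

```text
t: 16.6
eef_pos: [0.4447, 0.3353, 0.0294]
ee_rot: [3.141, 0.0, 3.107]
force: [-1.3, -0.8, 4.5]
width: 0.0297
```

Contact: z-force went from −1.0 to +4.5 N. Now releasing gently and rising.

{"method": "move_arm", "body": {
  "rows": [
    {"delta_pos": [0,0,0.03],"delta_rot": [0,0,0],"hand": 2.8},
    {"delta_pos": [0,0,0],"delta_rot": [0,0,0],"hand": 3.1},
    {"delta_pos": [0,0,0],"delta_rot": [0,0,0],"hand": 3.3},
    {"delta_pos": [0,0,0],"delta_rot": [0,0,0],"hand": 3.6},
    {"delta_pos": [0,0,0],"delta_rot": [0,0,0],"hand": 4.0},
    {"delta_pos": [0,0,0],"delta_rot": [0,0,0],"hand": 4.4},
    {"delta_pos": [0,0,0],"delta_rot": [0,0,0],"hand": 4.6},
    {"delta_pos": [0,0,0],"delta_rot": [0,0,0],"hand": 4.6},
    {"delta_pos": [0,0,1],"delta_rot": [0,0,0],"hand": 4.6},
    {"delta_pos": [0,0,2],"delta_rot": [0,0,0],"hand": 4.6}
  ]
}}

```text
t: 17.6
eef_pos: [0.444, 0.3345, 0.0589]
ee_rot: [-3.139, -0.002, 3.107]
force: [0.6, 0.3, -0.3]
width: 0.0457
```

{"method": "move_arm", "body": {
  "rows": [
    {"delta_pos": [0,0,2],"delta_rot": [0,0,0],"hand": 4.6},
    {"delta_pos": [0,0,3],"delta_rot": [0,0,0],"hand": 4.6},
    {"delta_pos": [0,0,3],"delta_rot": [0,0,0],"hand": 4.6},
    {"delta_pos": [0,0,3],"delta_rot": [0,0,0],"hand": 4.6},
    {"delta_pos": [0,0,3],"delta_rot": [0,0,0],"hand": 4.6},
    {"delta_pos": [0,0,3],"delta_rot": [0,0,0],"hand": 4.6},
    {"delta_pos": [0,0,3],"delta_rot": [0,0,0],"hand": 4.6},
    {"delta_pos": [0,0,3],"delta_rot": [0,0,0],"hand": 4.6},
    {"delta_pos": [0,0,3],"delta_rot": [0,0,0],"hand": 4.6},
    {"delta_pos": [0,0,3],"delta_rot": [0,0,0],"hand": 4.6}
  ]
}}

```text
t: 18.6
eef_pos: [0.4443, 0.3348, 0.3517]
ee_rot: [3.141, 0.0, 3.107]
force: [1.3, 1.3, 0.2]
width: 0.0461
```

```bash
python3 - <<'E'
from h import *
s=get_state(); f=grab_frame("wrist"); t=grab_frame("scene"); print(s['force'],s['eef_pos'],s['ee_rot'])
cv2.imwrite("pics/w6.png",f)
cv2.imwrite("pics/s6.png",cv2.resize(t[80:320,160:390],None,fx=2.5,fy=2.5,interpolation=cv2.INTER_CUBIC))
E
```

```text
[1.33465483 1.34149594 0.17834691] [0.44426474 0.33477963 0.35165769] [3.14074809e+00 4.91825947e-04 3.10665095e+00]
```

View pics/w6.png

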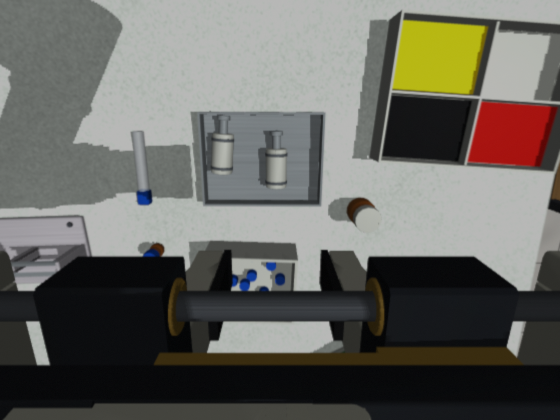

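View pics/s6.png

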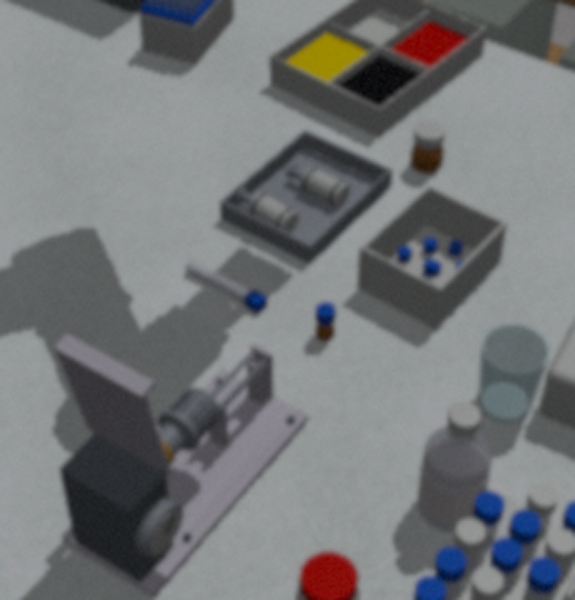

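Both cartridges lie side by side in the tray: the new one at (276, 165), the other at (222, 150). Next is the cover: I'll work out its angle and the push path.

```bash
python3 - <<'E'
from h import *
h=np.array([-.161,.1275])
for z in (.24,.25,.26): print(z,onz('top',270+638/5,232,z)[1],onz('top',270+598/5,232,z)[1])
for th in np.arange(1.65,2.15,.05):
    ex=np.array([np.cos(th),np.sin(th)]); n=np.array([-np.sin(th),np.cos(th)])
    b=h+.125*ex+.005*n; l=h+.125*ex-.012*n
    p=lambda y,z:proj('top',np.array([.565,y,z]))[0]
    ps=lambda y,z:proj('scene',np.array([.565,y,z]))
    print(round(th,2),'back edge',b,'px',p(*b),'lip',l,p(*l),'scene back-edge mid',ps(*b))
E
```

```text
0.24 -0.19164044269598673 -0.1755230620965939
0.25 -0.1885165639104452 -0.17260295227686107
0.26 -0.18539268512490362 -0.16968284245712825
1.65 back edge [-0.17587444  0.25171252] px 391.5013318998934 lip [-0.15892773  0.25305758] 383.1440214039626 scene back-edge mid [201.7789485  222.96966009]
1.7 back edge [-0.18206389  0.25081388] px 394.4818729473942 lip [-0.16520558  0.25300424] 386.3080745948546 scene back-edge mid [199.79176332 225.21191114]
1.75 back edge [-0.18820069  0.24960701] px 397.3797237267942 lip [-0.17147293  0.2526372 ] 389.41893778362476 scene back-edge mid [197.82636809 227.55530697]
1.8 back edge [-0.1942695   0.24809494] px 400.1847384846098 lip [-0.17771409  0.25195738] 392.4652468174266 scene back-edge mid [195.8894126  229.99297416]
1.85 back edge [-0.20025516  0.24628145] px 402.8873196291065 lip [-0.18391348  0.25096648] 395.43600408862324 scene back-edge mid [193.98752608 232.51754869]
1.9 back edge [-0.2061427   0.24417106] px 405.47847388673654 lip [-0.19005559  0.24966699] 398.32065192387154 scene back-edge mid [192.12727844 235.12120735]
1.95 back edge [-0.2119174   0.24176906] px 407.94986102390703 lip [-0.19612509  0.24806213] 401.1091405018882 scene back-edge mid [190.31514106 237.79570388]
2.0 back edge [-0.21756484  0.23908144] px 410.2938346754878 lip [-0.20210679  0.24615594] 403.79198942249525 scene back-edge mid [188.55744716 240.53240975]
2.05 back edge [-0.2230709   0.23611493] px 412.5034749870553 lip [-0.20798574  0.24395317] 406.3603421915618 scene back-edge mid [186.8603527  243.32235894]
2.1 back edge [-0.22842181  0.23287694] px 414.57261294318835 lip [-0.21374725  0.24145932] 408.80601304247415 scene back-edge mid [185.22979788 246.15629661]
```

The cover stands at about 1.755 rad: the back edge matches at column 397.4 and the lip at 389.4. I'll move over to behind it, high up, with the fingers closed.

{"method": "move_arm", "body": {
  "rows": [
    {"delta_pos": [0.6,-2,0],"delta_rot": [0,0,6],"hand": 2},
    {"delta_pos": [0.6,-2.8,0],"delta_rot": [0,0,8],"hand": 1},
    {"delta_pos": [0.6,-2.8,0],"delta_rot": [0,0,8],"hand": 0},
    {"delta_pos": [0.6,-2.8,0],"delta_rot": [0,0,8],"hand": 0},
    {"delta_pos": [0.6,-2.8,0],"delta_rot": [0,0,8],"hand": 0},
    {"delta_pos": [0.6,-2.8,0],"delta_rot": [0,0,8],"hand": 0},
    {"delta_pos": [0.6,-2.8,0],"delta_rot": [0,0,8],"hand": 0},
    {"delta_pos": [0.6,-2.8,0],"delta_rot": [0,0,8],"hand": 0},
    {"delta_pos": [0.6,-2.8,0],"delta_rot": [0,0,8],"hand": 0},
    {"delta_pos": [0.6,-2.8,0],"delta_rot": [0,0,8],"hand": 0}
  ],
  "force": 15
}}

```text
t: 19.7
eef_pos: [0.5042, 0.062, 0.3497]
ee_rot: [-3.141, 0.0, -1.809]
force: [0.8, 0.9, -0.3]
width: 0.0007
```

{"method": "move_arm", "body": {
  "rows": [
    {"delta_pos": [0.6,-2.8,0],"delta_rot": [0,0,8],"hand": 0},
    {"delta_pos": [0.6,-2.8,0],"delta_rot": [0,0,6],"hand": 0},
    {"delta_pos": [0.6,-2.8,0],"delta_rot": [0,0,0],"hand": 0},
    {"delta_pos": [0.6,-2.8,0],"delta_rot": [0,0,0],"hand": 0},
    {"delta_pos": [0.6,-2.8,0],"delta_rot": [0,0,0],"hand": 0},
    {"delta_pos": [0.6,-2.8,0],"delta_rot": [0,0,0],"hand": 0},
    {"delta_pos": [0.6,-2.8,0],"delta_rot": [0,0,0],"hand": 0},
    {"delta_pos": [0.6,-2.8,0],"delta_rot": [0,0,0],"hand": 0},
    {"delta_pos": [0.6,-2.8,0],"delta_rot": [0,0,0],"hand": 0},
    {"delta_pos": [0.6,-3.6,0],"delta_rot": [0,0,0],"hand": 0}
  ]
}}

```text
t: 20.7
eef_pos: [0.5644, -0.2254, 0.3497]
ee_rot: [-3.141, 0.0, -1.57]
force: [0.3, 0.0, 0.7]
width: 0.0002
```

```bash
python3 - <<'E'
from h import *
s=get_state(); print(s['force'],s['eef_pos'],s['ee_rot'],s['width'])
E
```

```text
[0.33262486 0.0296632  0.72936563] [ 0.5643577  -0.22538421  0.34973141] [-3.14132460e+00  2.83105159e-04 -1.57004983e+00] 0.00015163534740046647
```

{"method": "move_arm", "body": {
  "rows": [
    {"delta_pos": [0,0,-1.4],"delta_rot": [0,0,0],"hand": 0},
    {"delta_pos": [0,0,-1.4],"delta_rot": [0,0,0],"hand": 0},
    {"delta_pos": [0,0,-1.4],"delta_rot": [0,0,0],"hand": 0},
    {"delta_pos": [0,0,-1.4],"delta_rot": [0,0,0],"hand": 0},
    {"delta_pos": [0,0,-1.4],"delta_rot": [0,0,0],"hand": 0},
    {"delta_pos": [0,0,-1.4],"delta_rot": [0,0,0],"hand": 0},
    {"delta_pos": [0,0,-1.4],"delta_rot": [0,0,0],"hand": 0},
    {"delta_pos": [0,0,-1.2],"delta_rot": [0,0,0],"hand": 0},
    {"delta_pos": [0,0,0],"delta_rot": [0,0,0],"hand": 0},
    {"delta_pos": [0,0,0],"delta_rot": [0,0,0],"hand": 0}
  ]
}}

```text
t: 21.7
eef_pos: [0.5647, -0.2248, 0.2393]
ee_rot: [3.141, -0.0, -1.571]
force: [-0.3, 0.2, 0.6]
width: 0.0004
```

{"method": "move_arm", "body": {
  "rows": [
    {"delta_pos": [0,0.5,0],"delta_rot": [0,0,0],"hand": 0},
    {"delta_pos": [0,0.5,0],"delta_rot": [0,0,0],"hand": 0},
    {"delta_pos": [0,0.5,0],"delta_rot": [0,0,0],"hand": 0},
    {"delta_pos": [0,0.5,0],"delta_rot": [0,0,0],"hand": 0},
    {"delta_pos": [0,0.5,0],"delta_rot": [0,0,0],"hand": 0},
    {"delta_pos": [0,0.5,0],"delta_rot": [0,0,0],"hand": 0},
    {"delta_pos": [0,0.5,0],"delta_rot": [0,0,0],"hand": 0},
    {"delta_pos": [0,0.5,0],"delta_rot": [0,0,0],"hand": 0},
    {"delta_pos": [0,0.5,0],"delta_rot": [0,0,0],"hand": 0},
    {"delta_pos": [0,0.5,0],"delta_rot": [0,0,0],"hand": 0}
  ]
}}

```text
t: 22.7
eef_pos: [0.5647, -0.1744, 0.2394]
ee_rot: [-3.141, -0.0, -1.571]
force: [0.4, -2.8, 0.7]
width: 0.0006
```

```bash
python3 - <<'E'
from h import *
s=get_state(); t=grab_frame("scene"); print(s['force'],s['eef_pos'])
cv2.imwrite("pics/s7.png",cv2.resize(t[150:320,150:320],None,fx=3.3,fy=3.3,interpolation=cv2.INTER_CUBIC))
E
```

```text
[ 0.40972441 -2.78617962  0.72732119] [ 0.56467348 -0.17435717  0.23944449]
```

View pics/s7.png

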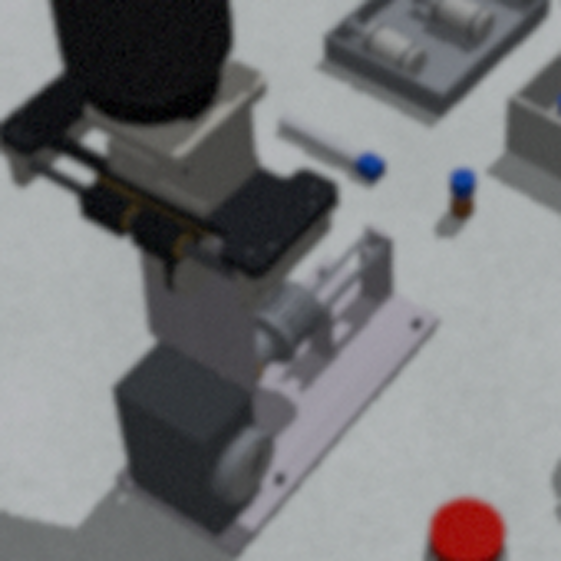

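The cover is now about upright, with a 2.8 N push as expected for the stiff hinge, and the gripper body is clear above it. Following the arc over.

{"method": "move_arm", "body": {
  "rows": [
    {"delta_pos": [0,1.1,-0.05],"delta_rot": [0,0,0],"hand": 0},
    {"delta_pos": [0,1.1,-0.15],"delta_rot": [0,0,0],"hand": 0},
    {"delta_pos": [0,1.1,-0.35],"delta_rot": [0,0,0],"hand": 0},
    {"delta_pos": [0,1.1,-0.4],"delta_rot": [0,0,0],"hand": 0},
    {"delta_pos": [0,1.0,-0.6],"delta_rot": [0,0,0],"hand": 0},
    {"delta_pos": [0,0.95,-0.7],"delta_rot": [0,0,0],"hand": 0},
    {"delta_pos": [0,0.8,-0.85],"delta_rot": [0,0,0],"hand": 0},
    {"delta_pos": [0,0.75,-0.95],"delta_rot": [0,0,0],"hand": 0},
    {"delta_pos": [0,0.55,-1.05],"delta_rot": [0,0,0],"hand": 0},
    {"delta_pos": [0,0.45,-1.05],"delta_rot": [0,0,0],"hand": 0}
  ]
}}

```text
t: 23.75
eef_pos: [0.5646, -0.0851, 0.1769]
ee_rot: [3.141, 0.0, -1.571]
force: [-0.2, -1.5, 1.8]
width: 0.0007
```

```bash
python3 - <<'E'
from h import *
s=get_state(); t=grab_frame("scene"); print(s['force'],s['eef_pos'])
cv2.imwrite("pics/s8.png",cv2.resize(t[150:320,150:320],None,fx=3.3,fy=3.3,interpolation=cv2.INTER_CUBIC))
E
```

```text
[-0.22471394 -1.45027937  1.81863999] [ 0.56458751 -0.08510331  0.17685368]
```

View pics/s8.png

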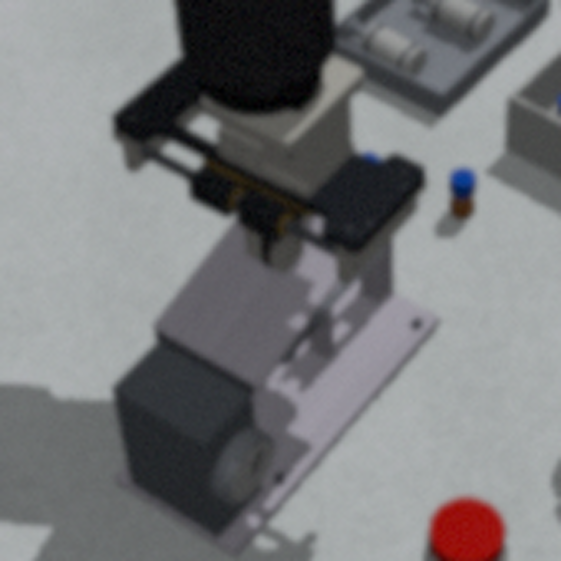

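The cover is nearly down. Pressing it the rest of the way.

{"method": "move_arm", "body": {
  "rows": [
    {"delta_pos": [0,0.2,-0.6],"delta_rot": [0,0,0],"hand": 0},
    {"delta_pos": [0,0.1,-0.6],"delta_rot": [0,0,0],"hand": 0},
    {"delta_pos": [0,0.1,-0.5],"delta_rot": [0,0,0],"hand": 0},
    {"delta_pos": [0,0,-0.3],"delta_rot": [0,0,0],"hand": 0},
    {"delta_pos": [0,0,-0.1],"delta_rot": [0,0,0],"hand": 0},
    {"delta_pos": [0,0,-0.05],"delta_rot": [0,0,0],"hand": 0},
    {"delta_pos": [0,0,-0.05],"delta_rot": [0,0,0],"hand": 0},
    {"delta_pos": [0,0,0],"delta_rot": [0,0,0],"hand": 0},
    {"delta_pos": [0,0,0],"delta_rot": [0,0,0],"hand": 0},
    {"delta_pos": [0,0,0],"delta_rot": [0,0,0],"hand": 0}
  ]
}}

```text
t: 24.8
eef_pos: [0.5646, -0.0817, 0.1559]
ee_rot: [-3.141, -0.0, -1.571]
force: [0.4, -0.3, 0.0]
width: 0.0005
```

{"method": "move_arm", "body": {
  "rows": [
    {"delta_pos": [0,0,-0.05],"delta_rot": [0,0,0],"hand": 0},
    {"delta_pos": [0,0,-0.05],"delta_rot": [0,0,0],"hand": 0},
    {"delta_pos": [0,0,-0.05],"delta_rot": [0,0,0],"hand": 0},
    {"delta_pos": [0,0,0],"delta_rot": [0,0,0],"hand": 0},
    {"delta_pos": [0,0,0],"delta_rot": [0,0,0],"hand": 0},
    {"delta_pos": [0,0,0],"delta_rot": [0,0,0],"hand": 0},
    {"delta_pos": [0,0,0],"delta_rot": [0,0,0],"hand": 0},
    {"delta_pos": [0,0,0],"delta_rot": [0,0,0],"hand": 0},
    {"delta_pos": [0,0,0],"delta_rot": [0,0,0],"hand": 0},
    {"delta_pos": [0,0,0],"delta_rot": [0,0,0],"hand": 0}
  ]
}}

```text
t: 25.8
eef_pos: [0.5647, -0.0817, 0.1548]
ee_rot: [-3.141, -0.0, -1.571]
force: [-1.7, 0.3, 6.0]
width: 0.0003
```

6 N at a tip height of 0.1328 m, against the 0.1325 m expected: it is on its stop. One firmer press, then straight up and away.

{"method": "move_arm", "body": {
  "rows": [
    {"delta_pos": [0,0,-0.05],"delta_rot": [0,0,0],"hand": 0},
    {"delta_pos": [0,0,-0.03],"delta_rot": [0,0,0],"hand": 0},
    {"delta_pos": [0,0,0],"delta_rot": [0,0,0],"hand": 0},
    {"delta_pos": [0,0,0],"delta_rot": [0,0,0],"hand": 0},
    {"delta_pos": [0,0,0],"delta_rot": [0,0,0],"hand": 0},
    {"delta_pos": [0,0,0],"delta_rot": [0,0,0],"hand": 0},
    {"delta_pos": [0,0,0],"delta_rot": [0,0,0],"hand": 0},
    {"delta_pos": [0,0,0],"delta_rot": [0,0,0],"hand": 0},
    {"delta_pos": [0,0,0],"delta_rot": [0,0,0],"hand": 0},
    {"delta_pos": [0,0,0],"delta_rot": [0,0,0],"hand": 0}
  ]
}}

```text
t: 26.8
eef_pos: [0.5647, -0.0817, 0.1547]
ee_rot: [-3.141, -0.0, -1.57]
force: [-4.6, 2.0, 11.7]
width: 0.0002
```

{"method": "move_arm", "body": {
  "rows": [
    {"delta_pos": [0,0,0.5],"delta_rot": [0,0,0],"hand": 0},
    {"delta_pos": [0,0,1],"delta_rot": [0,0,0],"hand": 0},
    {"delta_pos": [0,0,2],"delta_rot": [0,0,0],"hand": 0},
    {"delta_pos": [0,0,3],"delta_rot": [0,0,0],"hand": 0},
    {"delta_pos": [0,0,3],"delta_rot": [0,0,0],"hand": 0},
    {"delta_pos": [0,-2,3],"delta_rot": [0,0,0],"hand": 0},
    {"delta_pos": [-1,-3,3],"delta_rot": [0,0,0],"hand": 0},
    {"delta_pos": [-1,-3,2],"delta_rot": [0,0,0],"hand": 0},
    {"delta_pos": [-1,-3,0],"delta_rot": [0,0,0],"hand": 0},
    {"delta_pos": [-1,-3,0],"delta_rot": [0,0,0],"hand": 0}
  ]
}}

```text
t: 27.8
eef_pos: [0.5244, -0.2228, 0.33]
ee_rot: [-3.139, -0.0, -1.571]
force: [0.7, 0.1, -0.4]
width: 0.0008
```

{"method": "move_arm", "body": {
  "rows": [
    {"delta_pos": [-1,-3,0],"delta_rot": [0,0,0],"hand": 0},
    {"delta_pos": [-1,-3,0],"delta_rot": [0,0,0],"hand": 0},
    {"delta_pos": [-1,-3,0],"delta_rot": [0,0,0],"hand": 0},
    {"delta_pos": [-1,-3,0],"delta_rot": [0,0,0],"hand": 0},
    {"delta_pos": [-1,-3,0],"delta_rot": [0,0,0],"hand": 0},
    {"delta_pos": [-1,-3,0],"delta_rot": [0,0,0],"hand": 0},
    {"delta_pos": [-1,-3,0],"delta_rot": [0,0,0],"hand": 0},
    {"delta_pos": [0,0,0],"delta_rot": [0,0,0],"hand": 0},
    {"delta_pos": [0,0,0],"delta_rot": [0,0,0],"hand": 0},
    {"delta_pos": [0,0,0],"delta_rot": [0,0,0],"hand": 0}
  ]
}}

```text
t: 28.8
eef_pos: [0.4547, -0.4314, 0.3288]
ee_rot: [-3.141, 0.0, -1.571]
force: [0.9, 0.9, 0.5]
width: 0.0007
```

```bash
python3 - <<'E'
from h import *
s=get_state(); t=grab_frame("scene"); p=grab_frame("top"); print(s['force'],s['eef_pos'],s['qd'])
cv2.imwrite("pics/s9.png",cv2.resize(t[80:320,160:390],None,fx=2.5,fy=2.5,interpolation=cv2.INTER_CUBIC)); cv2.imwrite("pics/t9.png",p)
E
```

```text
[0.85411224 0.90608591 0.48650991] [ 0.45473994 -0.43135894  0.32876135] [ 0.01444788 -0.00489887 -0.00202204  0.00161916  0.00230428  0.00138995]
```

View pics/s9.png

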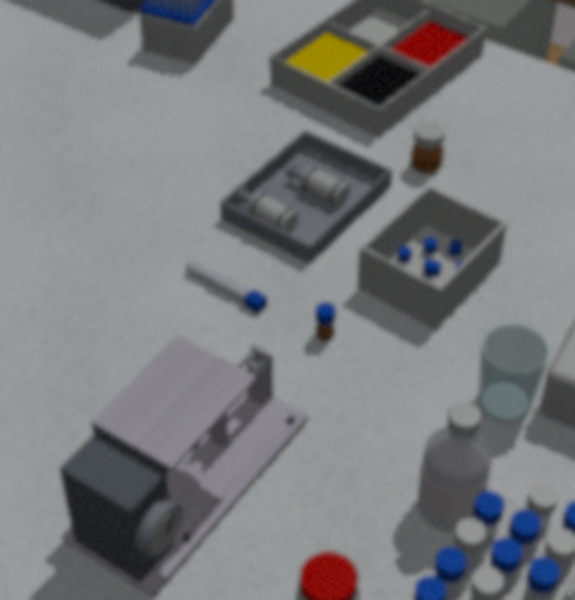

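View pics/t9.png

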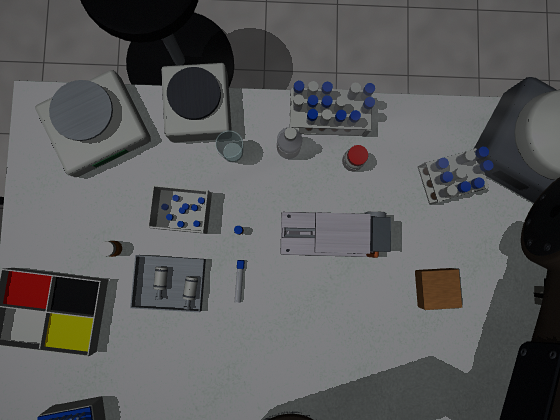

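The cover lies over the coupler, with its free edge at top-view column 315. Both cartridges are in the tray and everything else is unmoved. A last numeric check, then I'll hand it in.

```bash
python3 - <<'E'
from h import *
a=cv2.imread('pics/top0.png').astype(int); b=cv2.imread('pics/t9.png').astype(int)
d=(np.abs(a-b).max(2)>45).astype(np.uint8)
n,l,st,c=cv2.connectedComponentsWithStats(d); print([tuple(r) for r in st[1:] if r[4]>12])
for th in (0,.03,.06):
    print(th,proj('top',np.array([.565,-.161+.125*np.cos(th)-.005*np.sin(th),.1275+.125*np.sin(th)+.005])), proj('scene',np.array([.61,-.161+.125*np.cos(th),.1325+.125*np.sin(th)])),proj('scene',np.array([.52,-.161+.125*np.cos(th),.1325+.125*np.sin(th)])))
print('measured scene corners', 160+250/2.5,80+372/2.5,160+180/2.5,80+338/2.5)
job_done()
E
```

```text
[(np.int32(439), np.int32(203), np.int32(121), np.int32(217), np.int32(12657)), (np.int32(384), np.int32(210), np.int32(6), np.int32(5), np.int32(16)), (np.int32(299), np.int32(213), np.int32(72), np.int32(38), np.int32(908)), (np.int32(396), np.int32(219), np.int32(23), np.int32(35), np.int32(616)), (np.int32(302), np.int32(229), np.int32(14), np.int32(8), np.int32(38)), (np.int32(390), np.int32(229), np.int32(1), np.int32(22), np.int32(22)), (np.int32(158), np.int32(266), np.int32(16), np.int32(33), np.int32(206)), (np.int32(395), np.int32(356), np.int32(42), np.int32(12), np.int32(113)), (np.int32(254), np.int32(371), np.int32(127), np.int32(49), np.int32(661)), (np.int32(419), np.int32(403), np.int32(79), np.int32(17), np.int32(655))]
0 [314.4880399  232.00372257] [262.01269123 228.5694073 ] [230.47549512 212.23663212]
0.03 [314.74978198 231.9491409 ] [261.97881924 227.49029455] [230.36909998 211.15077062]
0.06 [315.06355545 231.89543245] [261.91618472 226.43776655] [230.23272455 210.08980372]
measured scene corners 260.0 228.8 232.0 215.2
the job is handed in; nothing more can be done
```

The job is done and handed in at about 29 s of the 61 s allowed.

- **Sleeve and ejection:** I pulled the sleeve back until the force jumped from 9 to 12.7 N, which meant it was on its stop. I held it there for over 1 s, then eased it forward and released it. The wrist picture showed the cartridge out in the cradle and the sleeve home.
- **Cartridge:** I carried it gripped and lowered it until it touched the tray floor (z-force from −1.0 to +4.5 N), then released it. It lies on its side, parallel to the other spent one.
- **Cover:** I pushed it over last and pressed it to 12 N with the fingertips 132.7 mm above the table; the shut height is 132.5 mm. In the final scene picture one free-edge corner fits the shut position within about 2 px. The other reads about 3 px below it. Neither reads high, as a part-open cover would.
- **Other things on the bench:** comparing the top view before and after shows changes only at the gas point, the new cartridge, and the arm and its shadow. The arm ended well clear of everything.

No check failed. The cover angle came from the known hinge and the top picture, because my first two-view estimate of its edge disagreed between cameras by 5–9 mm.

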